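# Touch-latch tea chest beside the stove

## Task

Open the wider of the two marble-topped tea chests: press its flap down near the free front edge until the touch latch clicks, then catch the flap with the fingers still on it and let it come up slowly under them, all the way to its stop, so that it never flies open. Leave it standing open, keep the narrower chest shut, and do not shove or knock over the two tea glasses.

Things in the scene. Friction and masses are not known exactly. Their poses are not given: they have to be found in the camera images.
- wide_box: The wider tea chest, fixed: dark-wood box 140 mm deep (x), 130 wide (y), walls 70 high, white marble flap on top. It stands on a marble plinth 10 to 60 mm high. Origin: centre of the box underside, on the plinth; x points from the free front edge to the hinge at the back, z up. The other chest is 80 mm wide, else alike, on its own plinth; their places vary.
- wide_hinge (a point): Middle of the wide chest's hinge line: at x 60, z 79 mm in the box's frame, level with the flap's underside; fixed. The flap is a plate 130 mm wide, 8 mm thick, from here 131 mm forward (-x) to its free edge; shut, its top face is 8 mm above here, with a 9 mm gap below it. Fingers on the top face hold it back if they follow its arc; going straight up, it slips off them.
- wide_flap (a joint): Flap angle, rad: 0 shut and latched, positive as the free edge rises, 1.1 open at its stop, -0.065 fully pressed. Pressed to -0.04 (5 mm at the free edge, 4 to 8 N at 100 mm from the hinge) the latch frees for good. A spring then lifts it (2 to 3 N at 100 mm) and holds it at the stop; let go, it flies up at 5 rad/s or so. Over 3 rad/s is flying open.
- narrow_flap (a joint): Angle of the narrower chest's flap, rad, same meaning: 0 shut and latched. It has the same kind of latch and must stay shut.
- glass_a: A loose tea glass, 60 mm across the rim, 48 mm across the foot, 85 mm tall, standing on a round marble tray (150 mm, 10 mm high) beside or between the chests. Origin: centre of its underside.
- glass_b: The other glass, alike, on the same tray. Origin: centre of its underside.

How it is judged:
By the outcome, as a careful person would: the job done as asked, in the order asked, and still so for the second after the job is handed in, with the robot touching nothing.
It also fails if it takes over 38 s, if anything falls off the work surface, if the arm or the gripper's body presses on something with over 40 N, if the wrist force passes 120 N, or if a joint passes its speed limit or range.

## Robot

A 6-joint arm with a two-finger parallel gripper is mounted at the origin on the work surface. World frame = base frame: x ahead of the robot, y to its left, z up, the work surface at z = 0. Lengths are in m, angles in rad, forces in N, time in s.
With the tool pointing down it reaches from about 0.4 to 0.825 m from the base axis. Payload 7 kg.
Tool frame: the origin (TCP) lies midway between the tips of the shut fingers; the grasp point (between the pads) lies r.pinch_z behind it (r.pinch_z is the distance from the TCP to the grasp point, in m); z points along the fingers, y is the line along which they close (so a half turn about z gives the same grasp; the last joint's range is limited). The gripper opens to 85 mm and grips with 20 to 120 N. Pads are 22 mm wide; open, the fingers measure 114 mm over their backs; the gripper's body (76 mm by 85 mm) begins 54 mm behind the grasp point. The pads swing forward as they close: fully open they stand 13 mm farther back than shut.
Start: joints at [-0.948, 0.359, 0.012, 0, -1.224, -0.288], TCP at [0.222, -0.638, 0.231] pointing down, gripper open.
Joint ranges: [-3.07, 3.07], [-1.43, 2.12], [-1.02, 1.25], [-3.03, 1.67], [-3.05, -0], [-3.03, 3.03]. Speed limits (rad/s): [2.39, 2.39, 3.01, 3.14, 3.14, 3.14].

## Interface

Orientations are given as [roll, pitch, yaw] about the fixed x, y, z axes, in that order (R = Rz(yaw) Ry(pitch) Rx(roll)).
In Python, from plant import r, imaging, order gives the robot as it stands (r), with the cameras (imaging) and the job (order).
- The arm moves only by the shell command python3 steer.py, which reads ROWS from standard input. ROWS is one flat JSON list of numbers that holds 1 to 20 rows one after another, with no inner brackets; each row has 5 numbers: dx, dy, dz in shares of the most that a row can go, 1 being 50 mm, then a turn about the tool's z in shares of 2 pi rad (1.0 is 2 pi rad), then the finger opening in m; each row shifts and turns the commanded pose from where the row before left it, along the tool's axes as they then stand; what a row does not reach is not made up. A row lasts 1/10 s, in which the tool goes at most 0.05 m and 0.15 rad, less where a joint would pass 70% of its speed; a pose out of reach is approached as far as the arm can. The fingers move at their own pace and stop on an object; the grip force is fixed at half the most. Time passes only in rows, so rows that do not move let the fingers close. It prints the time, the measured TCP pose, the force, the opening and the grip force at its end. Input that does not fit is refused with a message, and nothing moves.
- r.state(): the state, without advancing time (a new reading comes with each control period).
- imaging.camera(name): name is "scene" or "top"; returns the picture (400x640x3 uint8, red, green, blue); there is no depth.
- imaging.camera_params(name): a dict with "fovy" (degrees; the focal length in pixels is half the picture's height over the tangent of half this angle, whatever the lens; pixels are square), "cx", "cy" (the principal point, pixels), "rvec" (rotation vector, rad) and "tvec" (3), from world to camera coordinates, as OpenCV has them. Camera axes: x right, y down, z forward; pixel columns grow to the right and rows downward; lengths in m; the calibration is good to about 2 mm. A picture is of the moment at which its call begins. camera_params takes no time and is no camera call.
- order.sign_off(): hands the job in; it is judged then, once.
The state is a dict: "time_s": time; "qpos": joint angles; "qd": joint speeds; "effort": joint torques, N m; "eef_pos": TCP position; "tcp_rot": TCP orientation; "ft_force": force on the tool from outside, world axes, zero at the start; "ft_torque": the same for the moment, N m; "width": finger opening in m; "grasp_force": force on a finger pad.
Only numpy, scipy, OpenCV 4.12 (cv2) and the standard library are available. Lean on these libraries where they do the work, as an engineer would, in place of code of your own. Each camera call takes 0.05 s, during which the arm holds its last target. There are 200 camera calls.

## Working session

There is one attempt and no reset: what is moved stays moved. The work goes in short steps, Python scripts to look and compute and a shell command to move; the robot and the scene stay as the last step left them, time stands still between calls to the robot, and variables do not carry over. Pictures are saved under pics/ and viewed, at most 10 in all, crops included, and the job is handed in when it is done.

```bash
ls; mkdir -p pics
python3 - <<'E'
from plant import r, imaging, order
import cv2
for n in("scene","top"):
    cv2.imwrite(f"pics/{n}0.png",imaging.camera(n)[:,:,::-1]); print(imaging.camera_params(n))
print(r.state(), r.pinch_z)
E
```

```text
pics
plant.py
steer.py
{'fovy': 43.07354653848435, 'cx': 318.49914722429054, 'cy': 207.28182961191087, 'rvec': array([ 2.31109829,  1.12602492, -0.33452811]), 'tvec': array([-0.33420833, -0.27740425,  1.37689994])}
{'fovy': 53.03083506160409, 'cx': 322.6035591690649, 'cy': 200.2114557472337, 'rvec': array([ 2.20613661, -2.16553854,  0.01885308]), 'tvec': array([0.01237853, 0.5302936 , 0.92432806])}
{'time_s': 0.1, 'qpos': array([-9.47903042e-01,  3.59309344e-01,  1.11555368e-02, -2.80309252e-04,
       -1.22411316e+00, -2.88072959e-01]), 'qd': array([-0.00101311, -0.00096003,  0.00237716,  0.00246192, -0.00124169,
        0.00122982]), 'effort': array([-2.25921278e-03, -5.84764373e+01,  2.94108599e+01,  6.95464477e+00,
       -3.14961886e-03, -3.19579738e-05]), 'eef_pos': array([ 0.2216116 , -0.63712914,  0.23046849]), 'tcp_rot': array([ 3.14010774e+00, -1.65185296e-04, -2.80686764e+00]), 'ft_force': array([ 0.08185331,  0.30513136, -0.20377058]), 'ft_torque': array([ 0.02179494, -0.00985239,  0.05146686]), 'grasp_force': 0.0, 'width': 0.08585012390892997} 0.0187
```

View pics/scene0.png

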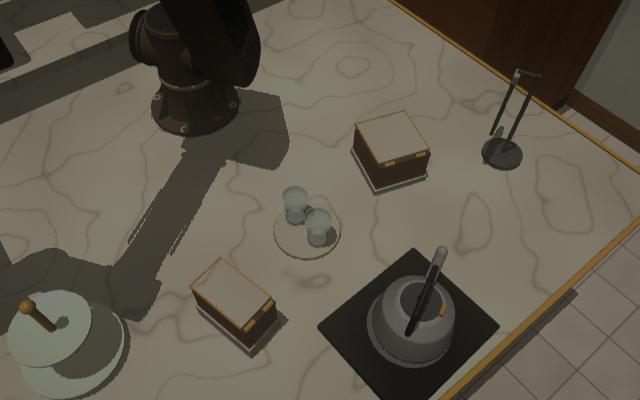

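View pics/top0.png

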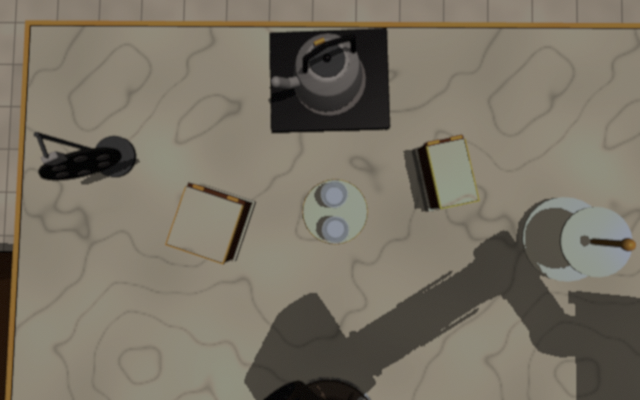

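Run:
```python
import cv2,numpy as np
a=cv2.imread("pics/top0.png")[170:275,155:265]; b=cv2.imread("pics/scene0.png")[100:200,340:445]
f=lambda i:cv2.resize(i,(400,400),interpolation=cv2.INTER_CUBIC)
cv2.imwrite("pics/crop1.png",np.clip(np.hstack([f(a),f(b)])*1.6,0,255))
```

```text
[ WARN:0@0.059] global loadsave.cpp:1063 imwrite_ Unsupported depth image for selected encoder is fallbacked to CV_8U.
```

View pics/crop1.png

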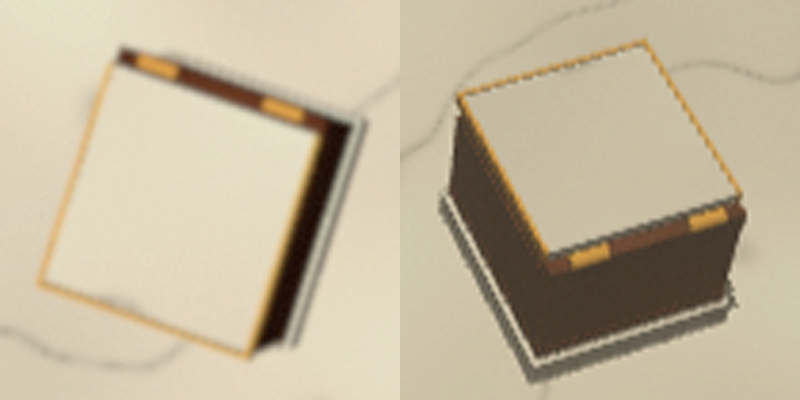

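The top view shows the wide chest at about (210,222), with its brass hinges on the far edge, so the free edge faces the robot. The narrow chest is at about (450,172) and the glasses at about (333,210). Next I fit the chest pose from the flap corners in both views.

```bash
cat > h.py <<'E'
import numpy as np,cv2
from plant import r, imaging, order
from scipy.optimize import least_squares
def proj(n,P):
    c=imaging.camera_params(n); f=200/np.tan(np.radians(c["fovy"]/2))
    K=np.array([[f,0,c["cx"]],[0,f,c["cy"]],[0,0,1]])
    return cv2.projectPoints(np.asarray(P,float),c["rvec"],c["tvec"],K,None)[0][:,0]
def box(p,L):
    x,y,z,t=p;c,s=np.cos(t),np.sin(t)
    return np.asarray(L,float)@np.array([[c,s,0],[-s,c,0],[0,0,1]])+[x,y,z]
E
python3 - <<'E'
from h import *
L=np.array([[60,65,87],[60,-65,87],[-71,-65,87],[-71,65,87]])/1e3 # hinge+y,hinge-y,free-y,free+y
t=np.array([[112,63],[320,130],[249,356],[40,284]])/[400/110,400/105]+[155,170]-.4
s=np.array([[340,195],[148,255],[60,95],[245,42]])/[400/105,4]+[340,100]-.4
m=lambda p:np.vstack([proj("top",box(p,L))-t,proj("scene",box(p,L))-s]).ravel()
o=least_squares(m,[.6,.25,.03,-.2]);print(o.x.round(4));print(o.fun.reshape(-1,2).round(1))
print("hinge",box(o.x,[[.06,0,.079]]))
E
```

```text
[ 0.4758  0.268   0.0176 -0.2951]
[[-0.3 -0.7]
 [ 0.2  0.5]
 [ 0.   0.4]
 [-0.3  0. ]
 [ 0.8 -0.2]
 [-0.2  0.4]
 [-0.6  0.4]
 [-0.1 -0.1]]
hinge [[0.53322988 0.25050371 0.09661305]]
```

The manual's scale: shifts go in shares of 50 mm and turns go in shares of 2 pi rad. Converting my numbers, -0.037 m is -0.74, 0.0293 m is 0.586.

```bash
echo '[-0.74, 0.586, 0, 0, 0, -0.74, 0.586, 0, 0, 0, -0.74, 0.586, 0, 0, 0, -0.74, 0.586, 0, 0, 0, -0.74, 0.586, 0, 0, 0, -0.74, 0.586, 0, 0, 0, -0.74, 0.586, 0, 0, 0, -0.74, 0.586, 0, 0, 0, -0.74, 0.586, 0, 0, 0, -0.74, 0.586, 0, 0, 0, -0.74, 0.586, 0, 0, 0, 0, 0, 0, 0, 0]' | python3 steer.py
echo '[-0.196, 0.948, 0, 0, 0, -0.196, 0.948, 0, 0, 0, -0.196, 0.948, 0, 0, 0, -0.196, 0.948, 0, 0, 0, -0.196, 0.948, 0, 0, 0, -0.196, 0.948, 0, 0, 0, -0.196, 0.948, 0, 0, 0, -0.196, 0.948, 0, 0, 0, -0.196, 0.948, 0, 0, 0, -0.196, 0.948, 0, 0, 0, 0, 0, 0, -0.0223, 0, 0, 0, 0, -0.0223, 0, 0, 0, 0, -0.0223, 0, 0, 0, 0, -0.0223, 0, 0, 0, 0, -0.0223, 0, 0, 0, 0, -0.0223, 0, 0, 0, 0, -0.0161, 0, 0, 0, 0, 0, 0, 0, 0, 0, 0, 0]' | python3 steer.py
```

```text
time_s: 1.3
eef_pos: [0.5026, -0.1955, 0.231]
tcp_rot: [3.141, 0.0, -2.802]
ft_force: [0.2, 0.6, 0.7]
width: -0.0
grasp_force: 0.0
time_s: 3.2
eef_pos: [0.4371, 0.2802, 0.2311]
tcp_rot: [3.141, -0.0, -1.869]
ft_force: [0.3, 0.9, -0.3]
width: 0.0001
grasp_force: 0.0
```

In the tool's units: 0.03 m is 0.6, 0.018 m is 0.36.

```bash
echo '[0, 0, 0.6, 0, 0, 0, 0, 0.6, 0, 0, 0, 0, 0.6, 0, 0, 0, 0, 0.36, 0, 0, 0, 0, 0.12, 0, 0, 0, 0, 0, 0, 0, 0, 0, 0, 0, 0]' | python3 steer.py
python3 - <<'E'
from plant import r, imaging, order
import cv2,numpy as np
f=lambda i:cv2.resize(np.ascontiguousarray(i[:,:,::-1]),(400,400),interpolation=cv2.INTER_CUBIC)
a=imaging.camera("top")[165:275,155:265];b=imaging.camera("scene")[90:190,340:440]
cv2.imwrite("pics/c2.png",np.clip(np.hstack([f(a),f(b)])*1.6,0,255).astype("uint8"))
E
```

```text
time_s: 3.9
eef_pos: [0.4376, 0.281, 0.1182]
tcp_rot: [-3.141, 0.001, -1.866]
ft_force: [0.3, -0.4, 0.0]
width: -0.0002
grasp_force: 0.0
```

View pics/c2.png

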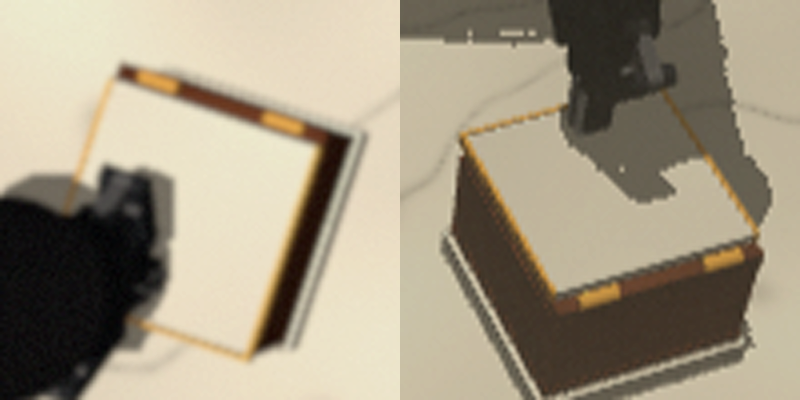

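The shut fingers hang over the flap's middle, near the free edge (scene crop about (590,130)). Now I press slowly.

In the tool's units: 0.005 m is 0.1, 0.004 m is 0.08.

```bash
echo '[0, 0, 0.1, 0, 0, 0, 0, 0.08, 0, 0, 0, 0, 0.04, 0, 0, 0, 0, 0.02, 0, 0, 0, 0, 0, 0, 0]' | python3 steer.py; echo '[0, 0, 0.02, 0, 0, 0, 0, 0.02, 0, 0, 0, 0, 0, 0, 0]' | python3 steer.py;echo '[0, 0, 0.02, 0, 0, 0, 0, 0.02, 0, 0, 0, 0, 0, 0, 0]' | python3 steer.py
```

```text
time_s: 4.5
eef_pos: [0.4369, 0.2804, 0.1052]
tcp_rot: [3.141, -0.001, -1.866]
ft_force: [-2.9, -0.9, 3.3]
width: -0.0001
grasp_force: 1.4
time_s: 4.8
eef_pos: [0.437, 0.2805, 0.1035]
tcp_rot: [3.142, -0.0, -1.866]
ft_force: [-3.4, 0.2, 4.6]
width: -0.0002
grasp_force: 2.1
time_s: 5.1
eef_pos: [0.4369, 0.2805, 0.1014]
tcp_rot: [3.141, -0.0, -1.866]
ft_force: [-4.2, -1.2, 4.1]
width: -0.0004
grasp_force: 2.2
```

In the tool's units: 0.001 m is 0.02.

```bash
for i in 1; do echo '[0, 0, 0.02, 0, 0, 0, 0, 0, 0, 0]' | python3 steer.py; done; echo '[0, 0, 0.02, 0, 0, 0, 0, 0, 0, 0]' | python3 steer.py
```

```text
time_s: 5.3
eef_pos: [0.4369, 0.2805, 0.1003]
tcp_rot: [3.141, -0.0, -1.866]
ft_force: [-5.3, -0.5, 5.2]
width: 0.0002
grasp_force: 2.3
time_s: 5.5
eef_pos: [0.4369, 0.2805, 0.0994]
tcp_rot: [3.141, -0.0, -1.866]
ft_force: [-4.1, -0.0, 4.8]
width: -0.0
grasp_force: 2.7
```

Run:
```python
from plant import r, imaging, order
s=r.state();print(s["ft_force"],s["ft_torque"],s["eef_pos"])
```

```text
[-4.10211958 -0.00765803  4.80853052] [-0.12681912  1.48795887 -0.02198187] [0.43688195 0.28047043 0.09938204]
```

In the tool's units: 0.001 m is 0.02.

```bash
echo '[0, 0, 0.02, 0, 0, 0, 0, 0, 0, 0]' | python3 steer.py;echo '[0, 0, 0.02, 0, 0, 0, 0, 0, 0, 0]' | python3 steer.py
```

```text
time_s: 5.7
eef_pos: [0.437, 0.2805, 0.099]
tcp_rot: [-3.142, -0.0, -1.866]
ft_force: [-5.9, -0.9, 12.5]
width: -0.0001
grasp_force: 6.0
time_s: 5.9
eef_pos: [0.437, 0.2805, 0.0987]
tcp_rot: [-3.141, 0.0, -1.865]
ft_force: [-8.4, -2.7, 18.1]
width: -0.0002
grasp_force: 9.4
```

The hard stop was felt (18 N), so the latch is free. Next I compute the arc back.

Run:
```python
import numpy as np
h=.011
def T(t): 
    u=.111-.007*(t+.065)/1.165
    return np.array([-u*np.cos(t)+.008*np.sin(t)+h, u*np.sin(t)+.008*np.cos(t)])
k=-.065+np.arange(0,11)*.12
for a,b in zip(k,k[1:]):
    d=(T(b)-T(a))/4; print(round(a,3),"dy %.5f dz %.5f"%(-d[0],-d[1]), (T(b)-T(-.065)).round(4))
```

```text
-0.065 dy -0.00040 dz -0.00332 [0.0016 0.0133]
0.055 dy -0.00080 dz -0.00323 [0.0048 0.0262]
0.175 dy -0.00117 dz -0.00309 [0.0095 0.0385]
0.295 dy -0.00152 dz -0.00290 [0.0156 0.0501]
0.415 dy -0.00185 dz -0.00268 [0.023  0.0609]
0.535 dy -0.00215 dz -0.00242 [0.0316 0.0706]
0.655 dy -0.00241 dz -0.00213 [0.0412 0.0791]
0.775 dy -0.00263 dz -0.00181 [0.0517 0.0863]
0.895 dy -0.00281 dz -0.00147 [0.0629 0.0922]
1.015 dy -0.00295 dz -0.00112 [0.0747 0.0967]
```

In the tool's units: -0.0033 m is -0.066, -0.0032 m is -0.064.

```bash
echo '[0, -0.008, -0.066, 0, 0, 0, -0.008, -0.066, 0, 0, 0, -0.008, -0.066, 0, 0, 0, -0.008, -0.066, 0, 0, 0, -0.016, -0.064, 0, 0, 0, -0.016, -0.064, 0, 0, 0, -0.016, -0.064, 0, 0, 0, -0.016, -0.064, 0, 0, 0, 0, 0, 0, 0]' | python3 steer.py
```

```text
time_s: 6.8
eef_pos: [0.442, 0.2792, 0.1238]
tcp_rot: [-3.141, 0.0, -1.866]
ft_force: [-0.7, 0.4, 1.9]
width: 0.0
grasp_force: 1.3
```

Run:
```python
from plant import r, imaging, order
import cv2,numpy as np
f=lambda i:cv2.resize(np.ascontiguousarray(i[:,:,::-1]),(400,400),interpolation=cv2.INTER_CUBIC)
a=imaging.camera("top")[165:275,155:265];b=imaging.camera("scene")[70:190,330:450]
cv2.imwrite("pics/c3.png",np.clip(np.hstack([f(a),f(b)])*1.6,0,255).astype("uint8"))
```

```text
(no output)
```

View pics/c3.png

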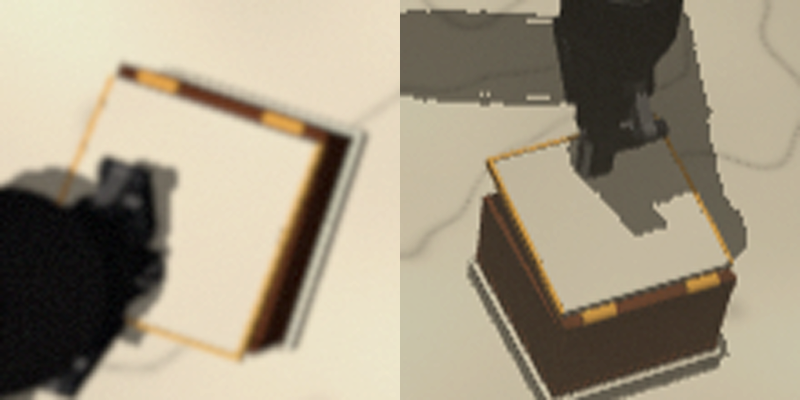

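The flap has risen with the fingers still on it (scene crop, front corner at (490,160)). I keep following the arc.

In the tool's units: -0.0031 m is -0.062, -0.0029 m is -0.058.

```bash
echo '[0, -0.024, -0.062, 0, 0, 0, -0.024, -0.062, 0, 0, 0, -0.024, -0.062, 0, 0, 0, -0.024, -0.062, 0, 0, 0, -0.03, -0.058, 0, 0, 0, -0.03, -0.058, 0, 0, 0, -0.03, -0.058, 0, 0, 0, -0.03, -0.058, 0, 0, 0, -0.036, -0.054, 0, 0, 0, -0.036, -0.054, 0, 0, 0, -0.036, -0.054, 0, 0, 0, -0.036, -0.054, 0, 0, 0, 0, 0, 0, 0]' | python3 steer.py
echo '[0, -0.044, -0.048, 0, 0, 0, -0.044, -0.048, 0, 0, 0, -0.044, -0.048, 0, 0, 0, -0.044, -0.048, 0, 0, 0, -0.048, -0.042, 0, 0, 0, -0.048, -0.042, 0, 0, 0, -0.048, -0.042, 0, 0, 0, -0.048, -0.042, 0, 0, 0, 0, 0, 0, 0]' | python3 steer.py
python3 - <<'E'
from plant import r, imaging, order
import cv2,numpy as np
print(r.state()["ft_force"])
b=imaging.camera("scene")[40:190,310:460]
cv2.imwrite("pics/c4.png",np.clip(cv2.resize(np.ascontiguousarray(b[:,:,::-1]),(450,450),interpolation=cv2.INTER_CUBIC)*1.6,0,255).astype("uint8"))
E
```

```text
time_s: 8.2
eef_pos: [0.4593, 0.2738, 0.1585]
tcp_rot: [-3.141, 0.0, -1.866]
ft_force: [-0.5, 0.0, 2.6]
width: -0.0003
grasp_force: 1.2
time_s: 9.1
eef_pos: [0.4769, 0.2684, 0.1764]
tcp_rot: [-3.141, 0.0, -1.866]
ft_force: [0.0, -1.0, 3.5]
width: -0.0001
grasp_force: 1.3
[ 0.01813681 -0.9607043   3.50058135]
```

View pics/c4.png

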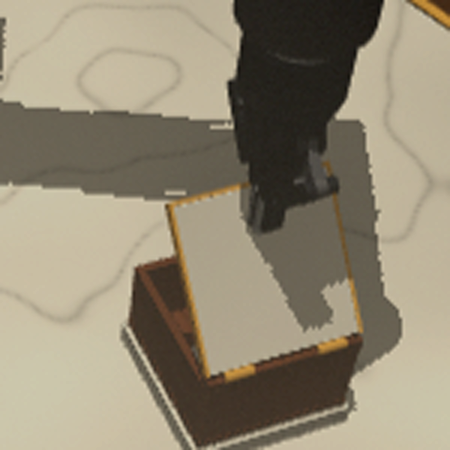

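Fingers are still on the flap near its edge (265,225), with the flap about 45° open. I continue to the stop.

In the tool's units: -0.0028 m is -0.056, -0.0026 m is -0.052.

```bash
echo '[0, -0.052, -0.036, 0, 0, 0, -0.052, -0.036, 0, 0, 0, -0.052, -0.036, 0, 0, 0, -0.052, -0.036, 0, 0, 0, -0.056, -0.03, 0, 0, 0, -0.056, -0.03, 0, 0, 0, -0.056, -0.03, 0, 0, 0, -0.056, -0.03, 0, 0, 0, 0, 0, 0, 0]' | python3 steer.py
echo '[0, -0.058, -0.022, 0, 0, 0, -0.058, -0.022, 0, 0, 0, -0.058, -0.022, 0, 0, 0, -0.058, -0.022, 0, 0, 0, 0, 0, 0, 0]' | python3 steer.py
python3 - <<'E'
from plant import r, imaging, order
import cv2,numpy as np
print(r.state()["ft_force"])
b=imaging.camera("scene")[40:190,310:460]
cv2.imwrite("pics/c5.png",np.clip(cv2.resize(np.ascontiguousarray(b[:,:,::-1]),(450,450),interpolation=cv2.INTER_CUBIC)*1.6,0,255).astype("uint8"))
E
```

```text
time_s: 10.05
eef_pos: [0.4976, 0.2621, 0.1895]
tcp_rot: [-3.141, 0.0, -1.866]
ft_force: [-0.4, -0.3, 3.0]
width: -0.0
grasp_force: 1.2
time_s: 10.55
eef_pos: [0.5083, 0.2588, 0.1934]
tcp_rot: [3.141, -0.0, -1.866]
ft_force: [-0.6, 0.3, 0.8]
width: 0.0
grasp_force: 0.0
[-0.60498373  0.3402809   0.82299484]
```

View pics/c5.png

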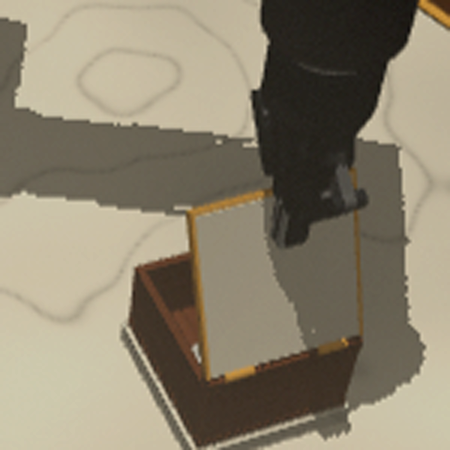

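```bash
python3 - <<'E'
from h import *
p=[.4758,.268,.0176,-.2951]
for t in(.9,1.0,1.05,1.1,1.15):
    x=60-131*np.cos(t)+8*np.sin(t);z=79+131*np.sin(t)+8*np.cos(t)
    print(t,((proj("scene",box(p,np.array([[x,-65,z],[x,65,z]])/1e3))-[310,40])*3).round(0).tolist())
E
echo '[0, -0.04, -0.02, 0, 0, 0, -0.04, -0.02, 0, 0, 0, -0.04, -0.02, 0, 0, 0, -0.04, -0.02, 0, 0, 0, -0.08, -0.04, 0, 0, 0, -0.08, -0.04, 0, 0, 0, -0.2, -0.1, 0, 0, 0, -0.2, -0.2, 0, 0, 0, -0.4, -0.4, 0, 0, 0, -0.4, -0.6, 0, 0, 0, 0, -0.8, 0, 0, 0, 0, -0.8, 0, 0, 0, 0, -0.8, 0, 0, 0, 0, 0, 0, 0, 0, 0, 0, 0, 0]' | python3 steer.py
python3 - <<'E'
from plant import r, imaging, order
import cv2,numpy as np
cv2.imwrite("pics/s6.png",imaging.camera("scene")[:,:,::-1])
E
```

```text
0.9 [[176.0, 206.0], [336.0, 162.0]]
1.0 [[183.0, 210.0], [345.0, 165.0]]
1.05 [[187.0, 212.0], [350.0, 167.0]]
1.1 [[191.0, 215.0], [354.0, 170.0]]
1.15 [[195.0, 218.0], [359.0, 173.0]]
time_s: 12.1
eef_pos: [0.5817, 0.2367, 0.388]
tcp_rot: [-3.14, 0.002, -1.866]
ft_force: [-0.3, 0.3, -1.4]
width: -0.0
grasp_force: 0.0
```

View pics/s6.png

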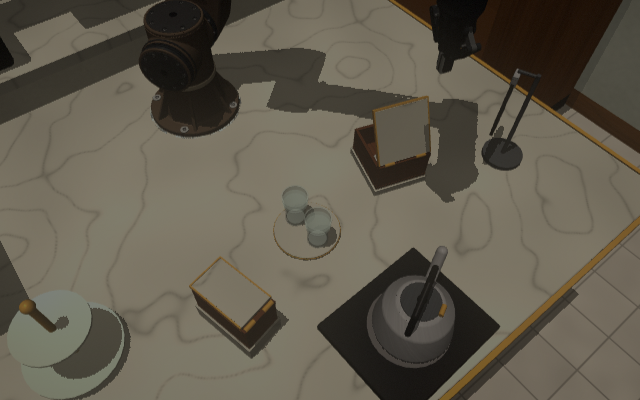

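The picture shows the wide flap standing open at its stop (400,130) and the robot clear of everything. The glasses (305,215) look unmoved and the narrow chest (235,300) is shut.

```bash
python3 -c "
from plant import r, imaging, order
print(order.sign_off())"
```

```text
the job is handed in; nothing more can be done
None
```

The wide chest's flap was pressed until it hit its lower stop, then let up slowly under the fingers to its open stop, and it stands open. The narrow chest looks shut and the glasses unmoved in the last picture; I handed the job in at about 12 s.

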